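# Feed a card block under the clamp of a stack cutter

### The job

Get the glued block of coloured card ready for cutting: with the fingertips, push it flat along the bed of the paper guillotine, under the raised blade and clamp, until it lies square and touching both the side lay (the long rail) and the back gauge behind the clamp. Slide it steadily, never lift, tip or flick it, keep the fingers out from under the blade, and leave the tape roll, scissors and pen cup where they are.

Things in the scene. Friction and masses are not known exactly. Their poses are not given: they have to be found in the camera images.
- guillotine: Grey and blue desktop paper cutter, fixed, 420 mm (x) by 500 mm (y). Origin: on the table under the middle of the blade; x runs along the blade, y is the feed direction (front bed y < 0, blade at y = 0, rear bed y > 0), z up. The flat metal bed lies at z = 60, from y = -277 to +217 and x = -207 to +207. A small crank sticks out in front, below the bed, to y = -332 at x = 0.
- lay_face (a point): Point on the inner face of the side lay that the block must touch, at bed height: guillotine x = -170, y = -140, z = 60 mm; axes as the guillotine's. The lay is a fixed dark steel rail on the bed along y, from guillotine y = -265 to +185, 20 mm high; the 12 mm thick rail lies on the -x side of this face and the open bed on the +x side.
- clamp_mouth (a point): Point on the bed under the front edge of the clamp bar, at its middle: guillotine x = 0, y = 12, z = 60 mm; axes as the guillotine's. The clamp bar (guillotine y = 12 to 40) hangs 29 mm over the bed, the blade in front of it (y = -6 to +6 with its carrier) 42 mm. Both span the bed between the cheeks and are fixed.
- head_top (a point): Top of the black handwheel on the clamp spindle, 182 mm over the bed: guillotine x = 0, y = 26, z = 242 mm. Below it a blue crosshead (y = -6 to 40 with the blade carrier) reaches 119 mm over the bed; blue cheeks at x = -210 to -188 and 188 to 210, y = -12 to +48, reach 122 mm. A fixed knife lever with a red grip rises from the right cheek at x = 226, leaning to +y, to 475 mm over the table.
- backgauge: Dark steel back gauge on the rear bed, fixed: a bar 320 mm long (along its x), 12 mm thick, 24 mm high. Origin: on the bed (z = 0 is the bed surface) at the middle of the face that the block must meet; that face looks to its -y, toward the front bed. Its axes are parallel to the guillotine's; it is set 62 to 92 mm behind the blade line and in line with the guillotine's origin. It cannot move.
- card_block: Loose rigid block of glued coloured card in bright layers, coral on top: 105 mm (x) by 148 mm (y) by 24 mm high, about 0.3 kg. Origin: centre of the underside; z up. It starts flat on the front bed, away from the lay and before the blade, turned up to 0.25 rad out of square; its y axis points roughly along the feed. Sliding it takes 1 to 3 N.
- tape_roll: Bystander: small roll of yellow tape lying flat on the right side of the front bed, 60 mm outside diameter, 25 mm hole, 19 mm high. Origin: centre of the underside.
- scissors: Bystander: scissors lying closed and flat on the table in front of the guillotine, about 180 mm long by 82 mm across the black handles, 10 mm high. Origin: at the pivot, on the underside; x points to the blade tips.
- pen_cup: Bystander: white cup with pens, on the table in front of the guillotine, 72 mm across, 95 mm high, pens up to 140 mm. Origin: centre of the underside.
Not all that is in view belongs to the job. There is more than one size of the card_block; the one meant has the size given above.

How it is judged:
At the end, for the whole second after the job is handed in: The card block lies flat and still on the bed under the clamp, within 3 mm of touching the side lay and within 3 mm of touching the back gauge (at its middle), square to the guillotine within 0.026 rad (1.5 degrees) (y of card_block in the frame of backgauge between -0.077 and -0.071 m and x of card_block in the frame of guillotine between -0.1205 and -0.1145 m and angle between the y axis of card_block and the y axis of guillotine, either way round below 0.026 rad and z of card_block in the frame of guillotine below 0.063 m and angle between card_block's own z axis and vertical below 0.03 rad and linear speed of card_block below 0.01 m/s).
It fails at once if the card block is lifted off the bed (more than 6 mm) (z of card_block in the frame of guillotine above 0.066 m).
It fails at once if the card block is tipped (more than 0.08 rad) (angle between card_block's own z axis and vertical above 0.08 rad).
It fails at once if the card block is flicked (faster than 0.4 m/s) (linear speed of card_block above 0.4 m/s).
It fails at once if the fingers reach in under the blade (y of the grasp point in the frame of guillotine between -0.008 and 0.045 m and x of the grasp point in the frame of guillotine between -0.188 and 0.188 m and z of the grasp point in the frame of guillotine below 0.11 m).
It fails at once if the tape roll, scissors or pen cup is moved (more than 15 mm) (distance of any of tape_roll, scissors, pen_cup from where it was at the start of the episode above 0.015 m).
It also fails if it takes over 58 s, if anything falls off the work surface, if the arm or the gripper's body presses on something with over 40 N, if the wrist force passes 120 N, or if a joint passes its speed limit or range.

### The arm

A 7-joint arm with a two-finger parallel gripper is mounted at the origin on the work surface. World frame = base frame: x ahead of the robot, y to its left, z up, the work surface at z = 0. Lengths are in m, angles in rad, forces in N, time in s.
With the tool pointing down it reaches from about 0.35 to 0.775 m from the base axis. Payload 3.1 kg.
Tool frame: the origin (TCP) lies at the very end of the fingers, on their centre line; the grasp point (between the pads) lies env.grip_point_offset behind it (env.grip_point_offset is the distance from the TCP to the grasp point, in m); z points along the fingers, x is the direction in which the jaws open and shut, and the axes are right-handed (so a half turn about z gives the same grasp; the last joint's range is limited). The gripper opens to 85 mm and grips with 20 to 120 N. Pads are 22 mm wide; open, the fingers measure 114 mm over their backs; the gripper's body (76 mm by 85 mm) begins 54 mm behind the grasp point. The pads swing forward as they close: fully open they stand 13 mm farther back than shut.
Start: joints at [-1.204, 0.311, 0.014, 1.512, -0.004, 1.319, -0.027], TCP at [0.219, 0.505, 0.231] pointing down, gripper open.
Joint ranges: [-2.7, 2.7], [-0.3, 1.91], [-1.27, 1.3], [0.12, 2.57], [-1.44, 4.58], [0.2, 2.03], [-3.05, 3.05]. Speed limits (rad/s): [2.79, 2.79, 3.14, 3.14, 3.14, 3.14, 3.14].

### API

Orientations are given as [roll, pitch, yaw] about the fixed x, y, z axes, in that order (R = Rz(yaw) Ry(pitch) Rx(roll)).
In Python, from workcell import env gives the robot as it stands. The module is installed in compiled form; this text tells all that it offers.
- The arm moves only by the tool arm_command, never from a script. Its argument "moves" is one flat list of numbers, 4 for each row, row after row: the shift along the tool's x, y, z in m, then the turn about the tool's z in degrees. A call has 1 to 12 rows; each row shifts and turns the commanded pose from where the row before left it, along the tool's axes as they then stand; what a row does not reach is not made up. A row lasts 1/8 s, in which the tool goes at most 62.5 mm and 10.7 degrees, less where a joint would pass 70% of its speed; a pose out of reach is approached as far as the arm can. A call with a gripper value outside its range is refused whole. "grip" is the opening, from 0 (shut) to 1 (fully open), set as the call begins (left out, the last holds). The fingers move at their own pace and stop on an object; the grip force is fixed at half the most. Time passes only in rows, so rows that do not move let the fingers close. It gives the time, the measured TCP pose, the force and the opening at its end, in the units of the state.
- env.get_obs(): the state, without advancing time (a new reading comes with each control period).
- env.read_camera(name): name is "scene" or "top"; returns the picture (400x640x3 uint8, red, green, blue); there is no depth.
- env.camera_model(name): a dict with "intrinsics" (3x3 intrinsics, pixels), "origin" and "orientation" of the camera in the world. Camera axes: x right, y down, z forward; pixel columns grow to the right and rows downward; lengths in m; the calibration is good to about 2 mm. A picture is of the moment at which its call begins. camera_model takes no time and is no camera call.
- env.hand_in(): hands the job in, once; it reports no verdict.
Trained networks look in the newest picture that a camera, given by its name, has taken for a name from the list of things; names that differ only in an ending like _2 or _b are one class to them, and where a whole thing is asked for, a point or a joint stands for the part that bears it (a point fixed in the world has none). Each returns a list of dicts, best first, with "p" (0 to 1); they miss things now and then, are a little off and sometimes report something else, mostly with a low value. They report only what shows in the picture. A call takes as long as a camera call. They do not tell look-alikes from the thing itself.
- env.cut_out(target, camera): "pixels" (400x640 bool, what is visible of it) and "extent" ([centre column, centre row, width, height] in pixels, round what is visible of it).
The state is a dict: "t": time; "joint_positions": joint angles; "joint_velocities": joint speeds; "effort": joint torques, N m; "position": TCP position; "eef_rot": TCP orientation; "contact_force": force on the tool from outside, world axes, zero at the start; "moment": the same for the moment, N m; "finger_gap": finger opening in m.
Only numpy, scipy, OpenCV 4.12 (cv2) and the standard library are available. Lean on these libraries where they do the work, as an engineer would, in place of code of your own. Each camera call takes 0.05 s, during which the arm holds its last target.

## Working session

There is one attempt and no reset: what is moved stays moved. The work goes in short steps, Python scripts to look and compute and a tool call to move; the robot and the scene stay as the last step left them, time stands still between calls to the robot, and variables do not carry over. Pictures are saved under pics/ and viewed, and the job is handed in when it is done.

Besides the shell and the picture viewer there is one more tool, called after "Call:" as name(argument=value, ...) on one line, values as JSON. arm_command: Moves the arm, as the interface text tells. Its arguments: {"type":"object","properties":{"moves":{"type":"array"},"grip":{"type":"number"}},"required":["moves"]}

```bash
mkdir -p pics; python3 - <<'E'
from workcell import env
import cv2
for c in ["scene","top"]:
    im=env.read_camera(c); cv2.imwrite(f"pics/{c}0.png",im[:,:,::-1])
    m=env.camera_model(c); print(c,m)
o=env.get_obs(); print(o, env.grip_point_offset)
E
```

```text
scene {'intrinsics': array([[415.03867227,   0.        , 320.13771942],
       [  0.        , 415.03867227, 204.33887244],
       [  0.        ,   0.        ,   1.        ]]), 'origin': array([0.88033488, 0.42879457, 1.05472673]), 'orientation': array([-2.50139945, -0.01679456,  2.72222363])}
top {'intrinsics': array([[365.15761452,   0.        , 318.68174925],
       [  0.        , 365.15761452, 200.33619307],
       [  0.        ,   0.        ,   1.        ]]), 'origin': array([ 0.45042604, -0.1327254 ,  1.21237509]), 'orientation': array([-3.03394818, -0.01510988, -1.54051401])}
{'t': 0.1, 'joint_positions': array([-1.20365474,  0.3116427 ,  0.01399957,  1.51287835, -0.00444732,
        1.31918387, -0.02718105]), 'joint_velocities': array([-0.00067141, -0.00190036,  0.00178331, -0.00453454, -0.00183578,
       -0.00100009,  0.00114889]), 'effort': array([ 9.51036491e-04, -3.80851722e+01,  1.46871074e-01, -2.31239569e+01,
        1.23033294e-02,  8.12333543e-03, -7.35671449e-06]), 'position': array([0.21837146, 0.50409455, 0.23033874]), 'eef_rot': array([3.14154860e+00, 2.08085620e-03, 1.16203215e+00]), 'contact_force': array([0.7305361 , 0.37350285, 0.82115321]), 'moment': array([ 0.0356047 ,  0.0108154 , -0.01491509]), 'finger_gap': 0.08552492041893998} 0.0187
```

View pics/scene0.png

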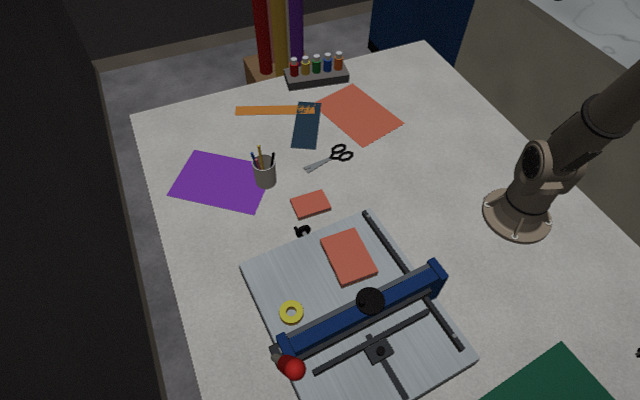

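View pics/top0.png

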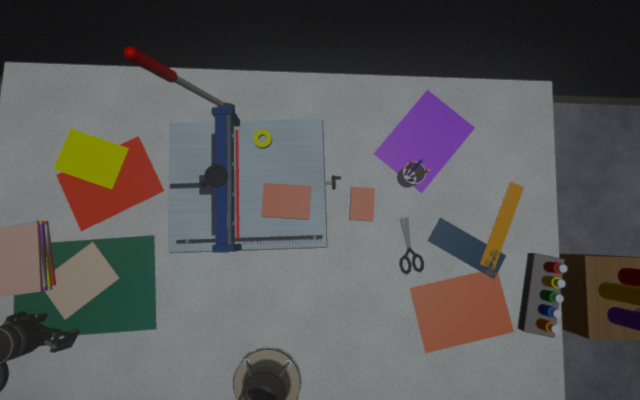

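```bash
python3 - <<'E'
import cv2
a=cv2.imread("pics/top0.png")[95:265,155:355]; cv2.imwrite("pics/topcrop.png",cv2.resize(a,None,fx=4,fy=3.5*4/3.5*0.85,interpolation=2)[:600])
a=cv2.imread("pics/scene0.png")[200:400,230:490]; cv2.imwrite("pics/scenecrop.png",cv2.resize(a,None,fx=3,fy=3,interpolation=2))
E
```

```text
(no output)
```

View pics/topcrop.png

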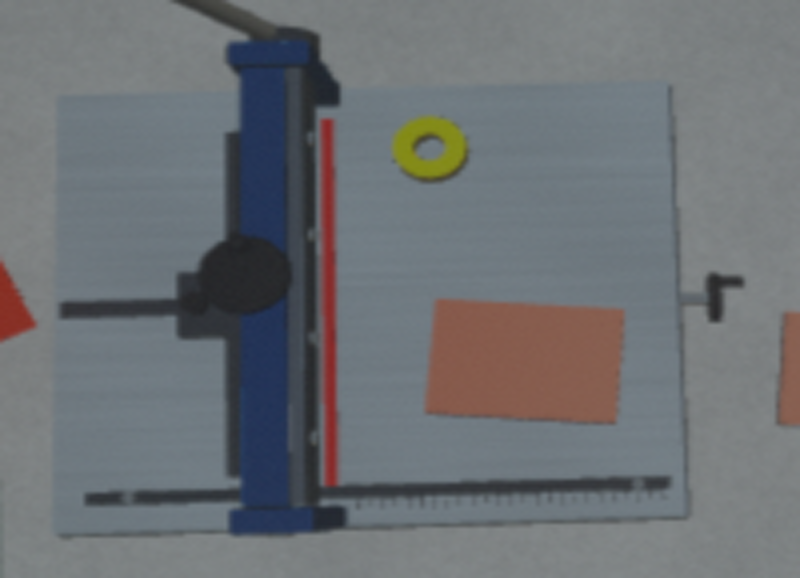

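View pics/scenecrop.png

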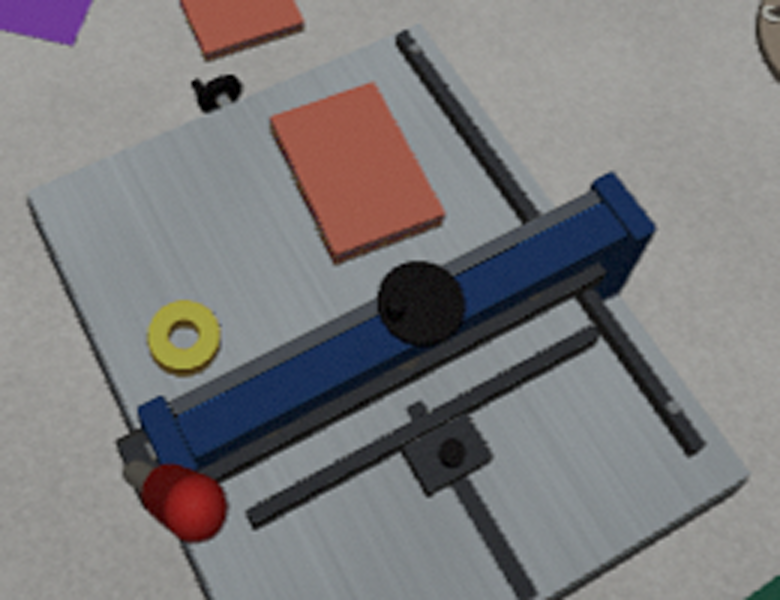

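```bash
cat > h.py <<'E'
import numpy as np, cv2
from scipy.spatial.transform import Rotation as R
from scipy.optimize import least_squares
from workcell import env
CM={c:env.camera_model(c) for c in("top","scene")}
def proj(c,P):
    m=CM[c]; Rm=R.from_euler('xyz',m["orientation"]).as_matrix()
    p=(np.atleast_2d(P)-m["origin"])@Rm; q=p@m["intrinsics"].T; return q[:,:2]/q[:,2:]
def back(c,uv,z):
    m=CM[c]; Rm=R.from_euler('xyz',m["orientation"]).as_matrix()
    uv=np.atleast_2d(uv); d=np.c_[uv,np.ones(len(uv))]@np.linalg.inv(m["intrinsics"]).T@Rm.T
    return m["origin"]+d*((z-m["origin"][2])/d[:,2:])
def g2w(g,P):
    P=np.atleast_2d(np.asarray(P,float)); c,s=np.cos(g[2]),np.sin(g[2])
    return np.c_[g[0]+c*P[:,0]-s*P[:,1], g[1]+s*P[:,0]+c*P[:,1], P[:,2]]
def w2g(g,P):
    P=np.atleast_2d(P); c,s=np.cos(g[2]),np.sin(g[2]); x,y=P[:,0]-g[0],P[:,1]-g[1]
    return np.c_[c*x+s*y,-s*x+c*y,P[:,2]]
def block(c,im,save=None):
    """coral top quad corners in world at z=.084 by colour + minAreaRect in world"""
    hsv=cv2.cvtColor(im,cv2.COLOR_RGB2HSV)
    return hsv
E
python3 - <<'E'
from h import *
def T(L): return np.array([(155+(u+.5)/4-.5,95+(v+.5)/3.4-.5) for u,v in L])
def S(L): return np.array([(230+(u+.5)/3-.5,200+(v+.5)/3-.5) for u,v in L])
Z=.06
tp=T([(57,97),(670,82),(688,517),(53,535)]); tg=np.array([(.207,.217,Z),(.207,-.277,Z),(-.207,-.277,Z),(-.207,.217,Z)])
sp=S([(418,25),(28,198),(747,478)]); sg=np.array([(-.207,-.277,Z),(.207,-.277,Z),(-.207,.217,Z)])
for nm,use in(("top",(1,0)),("scene",(0,1)),("both",(1,1))):
    f=lambda g:np.r_[use[0]*(proj("top",g2w(g,tg))-tp).ravel(),use[1]*(proj("scene",g2w(g,sg))-sp).ravel()]
    s=least_squares(f,[.5,.1,0]); print(nm,s.x,np.round(s.fun,1))
g=s.x
print("rail inner? scene far pts",w2g(g,back("scene",S([(598,330),(248,512),(413,425)]),.084)))
for c in("top","scene"):
    im=cv2.imread(f"pics/{c}0.png"); hsv=cv2.cvtColor(im,cv2.COLOR_BGR2HSV)
    m=((hsv[...,0]<12)&(hsv[...,1]>70)).astype('uint8')
    n,l,st,ce=cv2.connectedComponentsWithStats(m)
    for i in range(1,n):
        if st[i,4]>150:
            print(c,st[i],ce[i])
            X=(287,201) if c=="top" else (348,256)
            if abs(ce[i]-X).max()<12:
                ys,xs=np.nonzero(l==i); P=w2g(g,back(c,np.c_[xs,ys],.084))[:,:2]
                r=cv2.minAreaRect((P*1000).astype('float32')); print(" block",r, P.mean(0))
E
```

```text
top [0.6186889  0.11411181 0.06445638] [ 0.2 -0.3 -0.1 -0.1 -0.   0.1 -0.1  0.3  0.  -0.   0.  -0.   0.  -0. ]
scene [0.62412202 0.11942288 0.06570365] [-0.  -0.  -0.  -0.  -0.  -0.  -0.  -0.  -0.   0.2 -1.1 -0.8  1.   0.1]
both [0.62135554 0.11666553 0.06478085] [-0.5 -1.1 -0.9 -1.  -0.8 -0.8 -0.8 -0.6  0.5 -0.8 -0.4 -2.1  1.2 -1.4]
rail inner? scene far pts [[-0.16077528  0.07066264  0.084     ]
 [ 0.15968524  0.06586528  0.084     ]
 [ 0.01548298  0.06721538  0.084     ]]
top [123  46  54  36 646] [148.3869969   62.65789474]
top [236 130   3 108 230] [236.95217391 184.37391304]
top [  56  136  108   95 4206] [112.46457442 188.54422254]
top [ 262  183   49   36 1565] [285.78402556 200.67667732]
 block ((-62.90422439575195, -156.97915649414062), (146.26513671875, 103.55158996582031), 84.29851531982422) [-0.06305035 -0.15696596]
top [350 187  24  34 755] [361.72450331 203.45562914]
top [618 268  22  18 276] [629.25724638 276.12318841]
top [ 410  272  104   81 5904] [460.60196477 310.57621951]
scene [251   0  24  76 965] [263.7761658   34.56683938]
scene [ 315   83   90   65 2897] [358.22540559 114.75768036]
scene [290 189  41  31 766] [309.91775457 203.6227154 ]
scene [ 320  228   58   60 2011] [348.37593237 256.46742914]
 block ((-58.99302673339844, -152.2026824951172), (156.17198181152344, 109.2288589477539), 84.3294677734375) [-0.05908443 -0.15076403]
scene [276 355  30  26 520] [291.20961538 366.8       ]
```

Call:
arm_command(moves=[0, 0, -0.015, -9, 0, 0, -0.015, -9, 0, 0, -0.015, -9, 0, 0, 0, 0], grip=0.6)

```text
t: 0.6
position: [0.2188, 0.5052, 0.277]
eef_rot: [3.141, -0.002, 1.632]
contact_force: [-0.3, -0.0, -0.2]
finger_gap: 0.0511
```

```bash
cat >> h.py <<'E'
G=np.array([0.6214,0.1167,0.0648])
def st():
    o=env.get_obs(); p=o["position"]; y=o["eef_rot"][2]
    print("t",round(o["t"],2),"w",p.round(4),"g",w2g(G,p).round(4),"yaw_g",round(y-G[2],4),"rp",o["eef_rot"][:2].round(3),"F",o["contact_force"].round(1),"gap",round(o["finger_gap"],4)); return p,y
def to(gx,gy,z,p=None):
    q,y=st(); p=q if p is None else p
    d=g2w(G,[gx,gy,z])[0]-p
    print("tool shift",np.round([d[0]*np.cos(y)+d[1]*np.sin(y),d[0]*np.sin(y)-d[1]*np.cos(y),-d[2]],4))
E
python3 -c "
from h import *
q,y=st()
way=[(-.28,.1,.27),(-.15,-.15,.27),(.03,-.155,.27),(.03,-.155,.1),(.03,-.155,.066)]
p=q
for w in way: to(*w,p=p); p=g2w(G,w)[0]; print(p)
"
```

```text
t 0.6 w [0.2188 0.5052 0.277 ] g [[-0.3766  0.4138  0.277 ]] yaw_g 1.5667 rp [ 3.141e+00 -2.000e-03] F [-0.3 -0.  -0.2] gap 0.0511
t 0.6 w [0.2188 0.5052 0.277 ] g [[-0.3766  0.4138  0.277 ]] yaw_g 1.5667 rp [ 3.141e+00 -2.000e-03] F [-0.3 -0.  -0.2] gap 0.0511
tool shift [-0.3134  0.0979  0.007 ]
[0.33551219 0.19835882 0.27      ]
t 0.6 w [0.2188 0.5052 0.277 ] g [[-0.3766  0.4138  0.277 ]] yaw_g 1.5667 rp [ 3.141e+00 -2.000e-03] F [-0.3 -0.  -0.2] gap 0.0511
tool shift [-0.2495  0.131  -0.    ]
[ 0.48142802 -0.04269838  0.27      ]
t 0.6 w [0.2188 0.5052 0.277 ] g [[-0.3766  0.4138  0.277 ]] yaw_g 1.5667 rp [ 3.141e+00 -2.000e-03] F [-0.3 -0.  -0.2] gap 0.0511
tool shift [-0.0043  0.18   -0.    ]
[ 0.66137401 -0.03603205  0.27      ]
t 0.6 w [0.2188 0.5052 0.277 ] g [[-0.3766  0.4138  0.277 ]] yaw_g 1.5667 rp [ 3.141e+00 -2.000e-03] F [-0.3 -0.  -0.2] gap 0.0511
tool shift [0.   0.   0.17]
[ 0.66137401 -0.03603205  0.1       ]
t 0.6 w [0.2188 0.5052 0.277 ] g [[-0.3766  0.4138  0.277 ]] yaw_g 1.5667 rp [ 3.141e+00 -2.000e-03] F [-0.3 -0.  -0.2] gap 0.0511
tool shift [0.    0.    0.034]
[ 0.66137401 -0.03603205  0.066     ]
```

Call:
arm_command(moves=[-0.031, 0.01, 0, 0, -0.031, 0.01, 0, 0, -0.031, 0.01, 0, 0, -0.031, 0.01, 0, 0, -0.031, 0.01, 0, 0, -0.031, 0.01, 0, 0, -0.031, 0.01, 0, 0, -0.031, 0.01, 0, 0, -0.031, 0.01, 0, 0, -0.031, 0.01, 0, 0])

```text
t: 1.85
position: [0.3375, 0.2001, 0.2753]
eef_rot: [-3.14, 0.001, 1.63]
contact_force: [0.3, -0.9, -0.6]
finger_gap: 0.051
```

Call:
arm_command(moves=[-0.031, 0.016, 0, 0, -0.031, 0.016, 0, 0, -0.031, 0.016, 0, 0, -0.031, 0.016, 0, 0, -0.031, 0.016, 0, 0, -0.031, 0.016, 0, 0, -0.031, 0.016, 0, 0, -0.031, 0.016, 0, 0, 0, 0, 0, 0])

```text
t: 2.98
position: [0.481, -0.0413, 0.2752]
eef_rot: [-3.14, 0.002, 1.625]
contact_force: [-0.5, 0.3, -0.4]
finger_gap: 0.0512
```

Call:
arm_command(moves=[-0.001, 0.036, 0, 0, -0.001, 0.036, 0, 0, -0.001, 0.036, 0, 0, -0.001, 0.036, 0, 0, 0, 0.036, 0, 0, 0, 0, 0, 0])

```text
t: 3.72
position: [0.6617, -0.0285, 0.273]
eef_rot: [-3.138, -0.001, 1.634]
contact_force: [-1.3, -1.2, 0.1]
finger_gap: 0.051
```

```bash
python3 -c "
from h import *
to(.03,-.155,.1)"
```

```text
t 3.73 w [ 0.6617 -0.0285  0.273 ] g [[ 0.0308 -0.1475  0.273 ]] yaw_g 1.5693 rp [-3.138e+00 -1.000e-03] F [-1.3 -1.2  0.1] gap 0.051
tool shift [-0.0075 -0.0008  0.173 ]
```

Call:
arm_command(moves=[-0.0075, 0, 0.035, 0, 0, 0, 0.035, 0, 0, 0, 0.035, 0, 0, 0, 0.035, 0, 0, 0, 0.03, 0, 0, 0, 0.01, 0, 0, 0, 0.01, 0, 0, 0, 0.01, 0, 0, 0, 0.006, 0, 0, 0, 0, 0])

```text
t: 4.97
position: [0.6612, -0.0382, 0.0701]
eef_rot: [-3.141, -0.0, 1.633]
contact_force: [1.0, 1.0, 0.0]
finger_gap: 0.0513
```

```bash
python3 - <<'E'
from h import *
st()
for c,b in (("top",(95,265,155,355)),("scene",(200,400,230,490))):
    im=env.read_camera(c)[:,:,::-1]; cv2.imwrite(f"pics/{c}1.png",cv2.resize(im[b[0]:b[1],b[2]:b[3]],None,fx=3,fy=3,interpolation=2))
E
```

```text
t 4.97 w [ 0.6612 -0.0382  0.0701] g [[ 0.0297 -0.1571  0.0701]] yaw_g 1.5684 rp [-3.141 -0.   ] F [1. 1. 0.] gap 0.0513
```

View pics/top1.png

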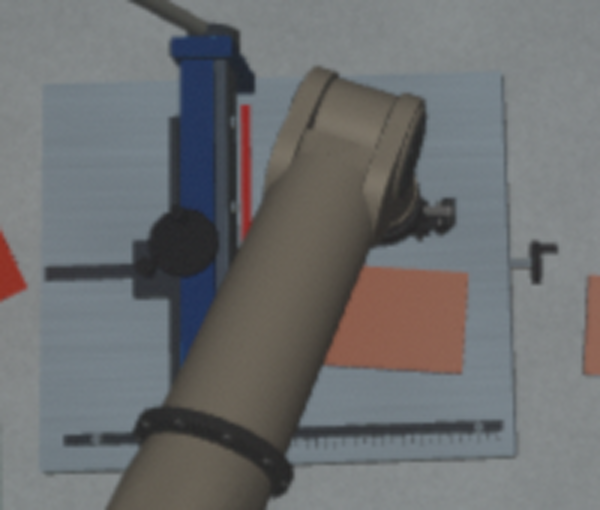

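View pics/scene1.png

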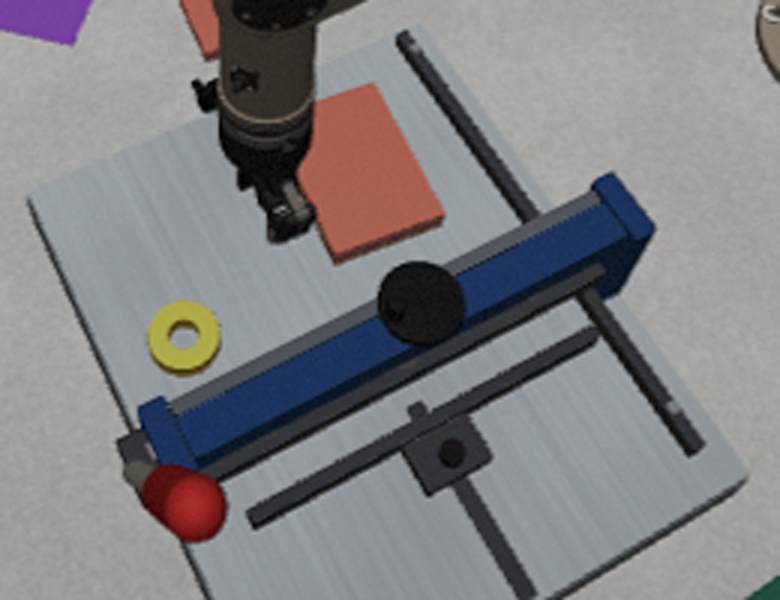

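Call:
arm_command(moves=[0, 0, 0.004, 0, 0, -0.005, 0, 0, 0, -0.005, 0, 0, 0, -0.005, 0, 0, 0, -0.005, 0, 0, 0, -0.005, 0, 0, 0, -0.005, 0, 0, 0, -0.005, 0, 0, 0, -0.005, 0, 0, 0, 0, 0, 0])

```text
t: 6.32
position: [0.6208, -0.0409, 0.0664]
eef_rot: [-3.141, 0.0, 1.633]
contact_force: [-0.3, -0.5, 1.2]
finger_gap: 0.0513
```

Call:
arm_command(moves=[0, -0.005, 0, 0, 0, -0.005, 0, 0, 0, -0.005, 0, 0, 0, -0.005, 0, 0, 0, -0.005, 0, 0, 0, -0.004, 0, 0])

```text
t: 7.08
position: [0.5922, -0.0426, 0.0663]
eef_rot: [3.142, 0.0, 1.633]
contact_force: [2.0, -0.5, -0.3]
finger_gap: 0.0512
```

```bash
python3 - <<'E'
from h import *
st()
for c,b in (("scene",(200,400,230,490)),):
    im=env.read_camera(c)[:,:,::-1]; cv2.imwrite(f"pics/{c}2.png",cv2.resize(im[b[0]:b[1],b[2]:b[3]],None,fx=3,fy=3,interpolation=2))
E
```

```text
t 7.08 w [ 0.5922 -0.0426  0.0663] g [[-0.0395 -0.1571  0.0663]] yaw_g 1.5684 rp [3.142 0.   ] F [ 2.  -0.5 -0.3] gap 0.0512
```

View pics/scene2.png

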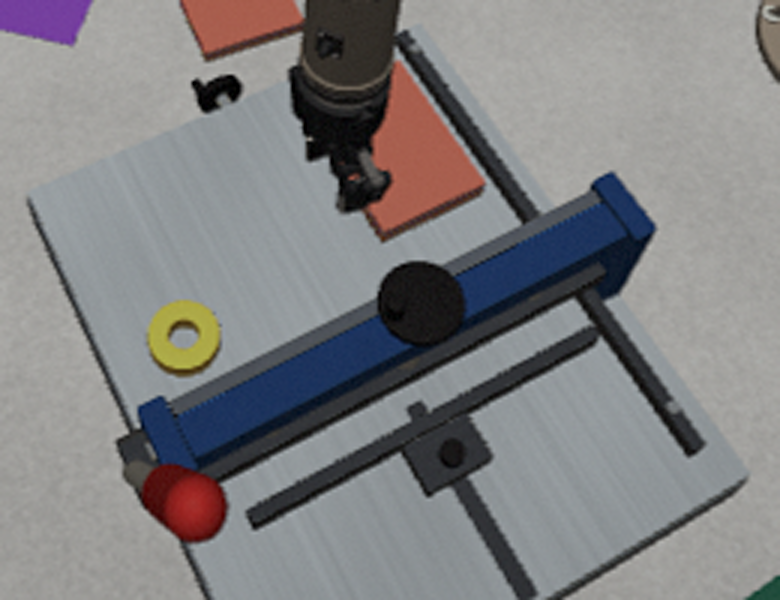

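Call:
arm_command(moves=[0, -0.003, 0, 0, 0, -0.003, 0, 0, 0, -0.002, 0, 0, 0, -0.002, 0, 0])

```text
t: 7.62
position: [0.5825, -0.0431, 0.0664]
eef_rot: [3.141, -0.0, 1.633]
contact_force: [1.9, -0.1, -0.0]
finger_gap: 0.0514
```

Call:
arm_command(moves=[0, -0.001, 0, 0, 0, -0.001, 0, 0])

```text
t: 7.88
position: [0.5806, -0.0433, 0.0663]
eef_rot: [3.141, 0.0, 1.633]
contact_force: [1.8, 0.0, -0.2]
finger_gap: 0.0514
```

Call:
arm_command(moves=[0, -0.001, 0, 0, 0, -0.001, 0, 0])

```text
t: 8.12
position: [0.5786, -0.0434, 0.0664]
eef_rot: [3.141, 0.0, 1.633]
contact_force: [1.9, 0.3, -1.0]
finger_gap: 0.0514
```

```bash
python3 -c "
from h import *
st()"
```

```text
t 8.12 w [ 0.5786 -0.0434  0.0664] g [[-0.0531 -0.157   0.0664]] yaw_g 1.5686 rp [3.141 0.   ] F [ 1.9  0.3 -1. ] gap 0.0514
```

Call:
arm_command(moves=[0, -0.001, 0, 0, 0, -0.001, 0, 0])

```text
t: 8.38
position: [0.5769, -0.0434, 0.0664]
eef_rot: [3.141, -0.0, 1.634]
contact_force: [3.2, 1.1, -1.6]
finger_gap: 0.0513
```

Call:
arm_command(moves=[0, -0.001, 0, 0, 0, -0.001, 0, 0])

```text
t: 8.62
position: [0.5769, -0.0433, 0.0669]
eef_rot: [3.137, 0.001, 1.634]
contact_force: [7.4, -0.2, -1.6]
finger_gap: 0.0512
```

Call:
arm_command(moves=[0, -0.001, 0, 0, 0, 0, 0, 0])

```text
t: 8.88
position: [0.5769, -0.0433, 0.0674]
eef_rot: [3.134, 0.001, 1.634]
contact_force: [6.3, 0.4, -2.2]
finger_gap: 0.0516
```

Call:
arm_command(moves=[0, -0.001, 0, 0, 0, 0, 0, 0])

```text
t: 9.12
position: [0.5769, -0.0433, 0.0678]
eef_rot: [3.132, 0.001, 1.634]
contact_force: [8.2, 1.1, -0.5]
finger_gap: 0.0513
```

Call:
arm_command(moves=[0, 0.01, 0, 0, 0, 0.02, 0, 0, 0, 0.02, 0, 0, 0, 0, -0.03, 0, 0, 0, -0.03, 0])

```text
t: 9.75
position: [0.6205, -0.0409, 0.1254]
eef_rot: [-3.135, 0.0, 1.633]
contact_force: [0.4, 0.0, 0.2]
finger_gap: 0.0513
```

Call:
arm_command(moves=[0, 0, 0, 10, 0, 0, 0, 10, 0, 0, 0, 10, 0, 0, 0, 10, 0, 0, 0, 10, 0, 0, 0, 10, 0, 0, 0, 10, 0, 0, 0, 10, 0, 0, 0, 9.9, 0, 0, 0, 0])

```text
t: 11.0
position: [0.6211, -0.0406, 0.1253]
eef_rot: [3.142, 0.004, 0.066]
contact_force: [-0.9, 0.5, -0.3]
finger_gap: 0.0508
```

```bash
python3 - <<'E'
from h import *
to(-.1175,-.26,.12)
for c,b in (("top",(95,265,155,355)),("scene",(200,400,230,490))):
    im=env.read_camera(c)[:,:,::-1]; cv2.imwrite(f"pics/{c}3.png",cv2.resize(im[b[0]:b[1],b[2]:b[3]],None,fx=3,fy=3,interpolation=2))
E
```

```text
t 11.0 w [ 0.6211 -0.0406  0.1253] g [[-0.0105 -0.1569  0.1253]] yaw_g 0.001 rp [3.142 0.004] F [-0.9  0.5 -0.3] gap 0.0508
tool shift [-0.1072  0.1029  0.0053]
```

View pics/top3.png

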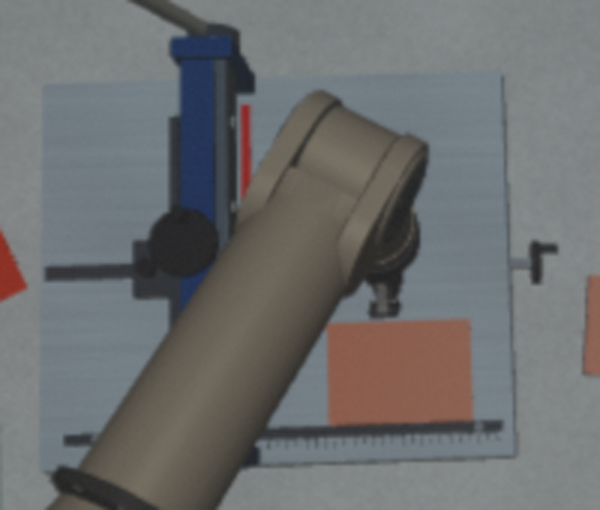

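View pics/scene3.png

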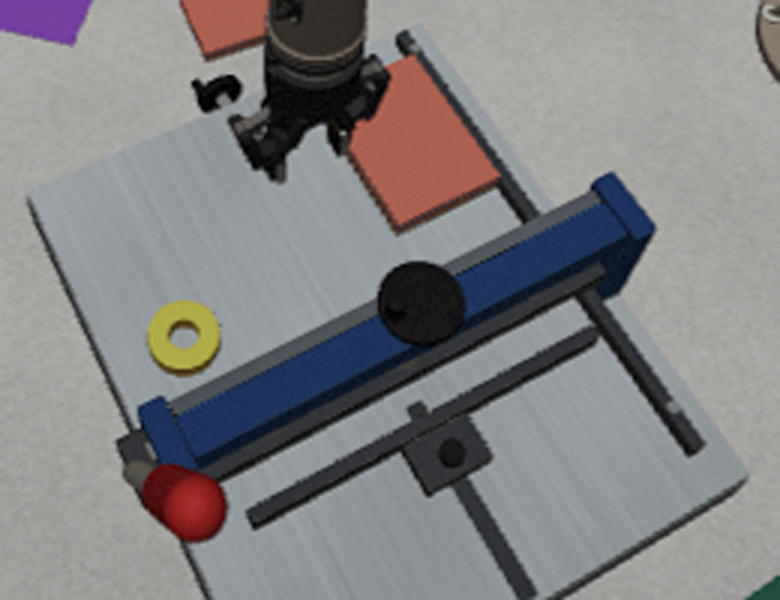

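Call:
arm_command(moves=[-0.027, 0.027, 0, 0, -0.027, 0.027, 0, 0, -0.027, 0.027, 0, 0, -0.026, 0.027, 0, 0, 0, 0, 0, 0])

```text
t: 11.72
position: [0.5198, -0.1589, 0.1268]
eef_rot: [3.141, 0.001, 0.059]
contact_force: [0.3, -0.0, -0.1]
finger_gap: 0.0509
```

```bash
python3 - <<'E'
from h import *
to(-.1175,-.265,.067)
for c,b in (("top",(95,265,155,355)),):
    im=env.read_camera(c)
    hsv=cv2.cvtColor(im,cv2.COLOR_RGB2HSV); m=((hsv[...,0]<12)&(hsv[...,1]>70)).astype('uint8')
    n,l,s,ce=cv2.connectedComponentsWithStats(m)
    for i in range(1,n):
        if s[i,4]>150 and 240<ce[i][0]<335:
            ys,xs=np.nonzero(l==i); P=w2g(G,back(c,np.c_[xs,ys],.084))[:,:2]
            print(ce[i],P.min(0),P.max(0),cv2.minAreaRect((P*1000).astype('float32')))
    im=im[:,:,::-1]; cv2.imwrite(f"pics/{c}4.png",cv2.resize(im[b[0]:b[1],b[2]:b[3]],None,fx=3,fy=3,interpolation=2))
E
```

```text
t 11.72 w [ 0.5198 -0.1589  0.1268] g [[-0.1193 -0.2684  0.1268]] yaw_g -0.0062 rp [3.141e+00 1.000e-03] F [ 0.3 -0.  -0.1] gap 0.0509
tool shift [ 0.0018 -0.0035  0.0598]
[276.91773779 215.53213368] [-0.17082905 -0.19782696] [-0.06702769 -0.08843637] ((-119.1600341796875, -142.68133544921875), (108.40773010253906, 104.45257568359375), 88.94205474853516)
```

View pics/top4.png

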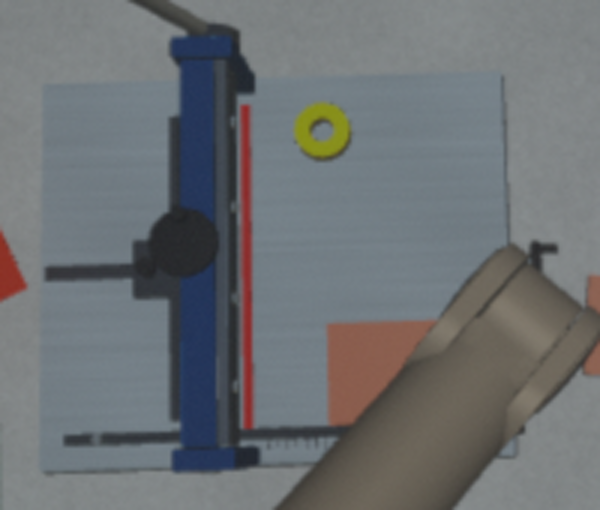

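Call:
arm_command(moves=[0.002, 0, 0.02, 0, 0, 0, 0.02, 0, 0, 0, 0.012, 0, 0, 0, 0.005, 0, 0, 0, 0.003, 0, 0, 0, 0, 0])

```text
t: 12.52
position: [0.5249, -0.1553, 0.0665]
eef_rot: [3.141, -0.001, 0.064]
contact_force: [-0.1, 0.6, -0.4]
finger_gap: 0.051
```

```bash
python3 - <<'E'
from h import *
to(-.1175,-.093-.0,.067)
for c,b in (("scene",(180,380,230,490)),):
    im=env.read_camera(c)
    im=im[:,:,::-1]; cv2.imwrite(f"pics/{c}5.png",cv2.resize(im[b[0]:b[1],b[2]:b[3]],None,fx=3,fy=3,interpolation=2))
E
```

```text
t 12.53 w [ 0.5249 -0.1553  0.0665] g [[-0.1139 -0.2652  0.0665]] yaw_g -0.0005 rp [ 3.141e+00 -1.000e-03] F [-0.1  0.6 -0.4] gap 0.051
tool shift [-0.0037 -0.1721 -0.0005]
```

View pics/scene5.png

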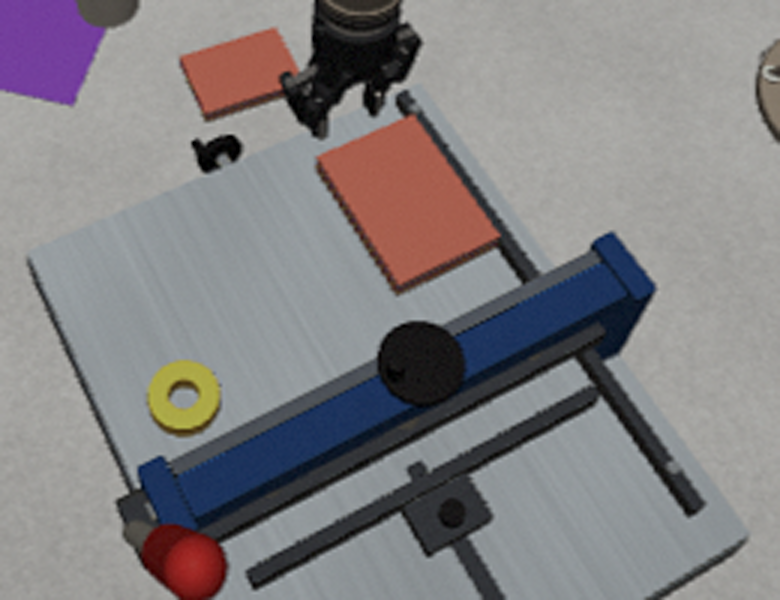

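Call:
arm_command(moves=[-0.003, -0.005, 0, 0, 0, -0.005, 0, 0, 0, -0.005, 0, 0, 0, -0.005, 0, 0, 0, -0.006, 0, 0, 0, -0.008, 0, 0, 0, -0.008, 0, 0, 0, -0.008, 0, 0, 0, -0.008, 0, 0, 0, -0.008, 0, 0, 0, -0.006, 0, 0])

```text
t: 13.95
position: [0.5171, -0.083, 0.0664]
eef_rot: [3.141, -0.0, 0.065]
contact_force: [0.9, -1.8, 0.6]
finger_gap: 0.0512
```

```bash
python3 - <<'E'
from h import *
to(-.1175,-.093-.0,.067)
for c,b in (("scene",(180,380,230,490)),):
    im=env.read_camera(c)
    im=im[:,:,::-1]; cv2.imwrite(f"pics/{c}6.png",cv2.resize(im[b[0]:b[1],b[2]:b[3]],None,fx=3,fy=3,interpolation=2))
E
```

```text
t 13.95 w [ 0.5171 -0.083   0.0664] g [[-0.117  -0.1925  0.0664]] yaw_g -0.0003 rp [ 3.141 -0.   ] F [ 0.9 -1.8  0.6] gap 0.0512
tool shift [-0.0005 -0.0995 -0.0006]
```

View pics/scene6.png

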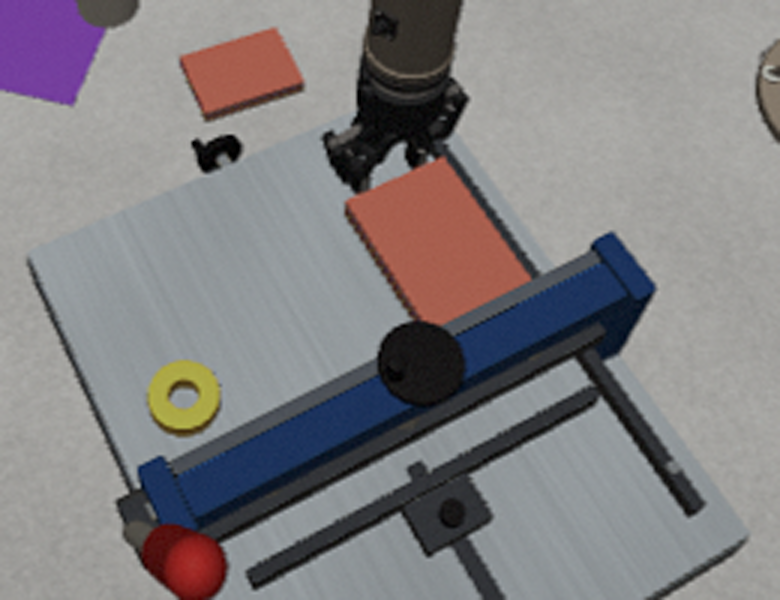

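Call:
arm_command(moves=[0, -0.007, 0, 0, 0, -0.008, 0, 0, 0, -0.008, 0, 0, 0, -0.008, 0, 0, 0, -0.008, 0, 0, 0, -0.008, 0, 0, 0, -0.008, 0, 0, 0, -0.008, 0, 0, 0, -0.008, 0, 0, 0, -0.007, 0, 0, 0, -0.005, 0, 0, 0, -0.003, 0, 0])

```text
t: 15.5
position: [0.5115, 0.0026, 0.0663]
eef_rot: [3.142, -0.0, 0.064]
contact_force: [-0.3, -2.5, 1.1]
finger_gap: 0.0512
```

Call:
arm_command(moves=[0, -0.002, 0, 0, 0, -0.002, 0, 0])

```text
t: 15.75
position: [0.5112, 0.0062, 0.0663]
eef_rot: [3.141, -0.0, 0.064]
contact_force: [0.7, -2.3, 2.2]
finger_gap: 0.0512
```

Call:
arm_command(moves=[0, -0.001, 0, 0, 0, -0.001, 0, 0])

```text
t: 16.0
position: [0.5111, 0.0082, 0.0663]
eef_rot: [3.141, -0.0, 0.064]
contact_force: [0.5, -2.8, 2.2]
finger_gap: 0.0516
```

```bash
python3 - <<'E'
from h import *
st()
for c,b in (("scene",(180,380,230,490)),):
    im=env.read_camera(c)
    im=im[:,:,::-1]; cv2.imwrite(f"pics/{c}7.png",cv2.resize(im[b[0]:b[1],b[2]:b[3]],None,fx=3,fy=3,interpolation=2))
E
```

```text
t 16.0 w [0.5111 0.0082 0.0663] g [[-0.1171 -0.1011  0.0663]] yaw_g -0.0008 rp [ 3.141 -0.   ] F [ 0.5 -2.8  2.2] gap 0.0516
```

View pics/scene7.png

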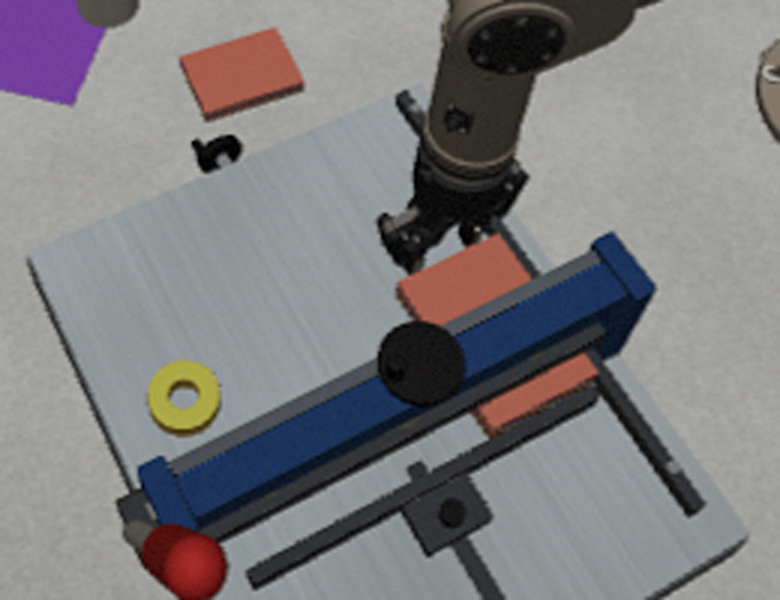

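Nearly there: the leading edge is a few mm short of the gauge bar, at about crop (490,430). I'll creep on until the force rises.

Call:
arm_command(moves=[0, -0.001, 0, 0, 0, -0.001, 0, 0, 0, -0.001, 0, 0, 0, -0.001, 0, 0])

```text
t: 16.55
position: [0.5108, 0.0123, 0.0663]
eef_rot: [3.142, -0.0, 0.064]
contact_force: [-0.0, -3.6, 2.5]
finger_gap: 0.0515
```

Call:
arm_command(moves=[0, -0.001, 0, 0, 0, -0.001, 0, 0])

```text
t: 16.8
position: [0.5108, 0.0133, 0.0664]
eef_rot: [3.14, -0.0, 0.064]
contact_force: [1.3, -6.4, 0.8]
finger_gap: 0.0511
```

Call:
arm_command(moves=[0, -0.001, 0, 0, 0, -0.001, 0, 0])

```text
t: 17.05
position: [0.5107, 0.0133, 0.0664]
eef_rot: [3.137, -0.001, 0.063]
contact_force: [1.1, -8.4, 0.3]
finger_gap: 0.0509
```

Call:
arm_command(moves=[0, -0.001, 0, 0, 0, -0.001, 0, 0])

```text
t: 17.3
position: [0.5108, 0.0133, 0.0664]
eef_rot: [3.134, -0.001, 0.062]
contact_force: [1.7, -12.2, -0.1]
finger_gap: 0.0513
```

Call:
arm_command(moves=[0, 0.004, 0, 0, 0, 0.01, 0, 0, 0, 0.02, 0, 0, 0, 0.03, 0, 0, 0, 0.03, 0, 0, 0, 0, -0.03, 0, 0, 0, -0.03, 0, 0, 0, 0, 0])

```text
t: 18.3
position: [0.518, -0.0747, 0.1279]
eef_rot: [-3.14, -0.004, 0.065]
contact_force: [0.2, -0.9, -0.5]
finger_gap: 0.0513
```

```bash
python3 - <<'E'
from h import *
st()
for c,b in (("top",(130,250,200,320)),("scene",(240,360,340,480))):
    im=env.read_camera(c)
    im=im[:,:,::-1]; cv2.imwrite(f"pics/{c}8.png",cv2.resize(im[b[0]:b[1],b[2]:b[3]],None,fx=5,fy=5,interpolation=2))
E
```

```text
t 18.3 w [ 0.518  -0.0747  0.1279] g [[-0.1156 -0.1843  0.1279]] yaw_g 0.0007 rp [-3.14  -0.004] F [ 0.2 -0.9 -0.5] gap 0.0513
```

View pics/top8.png

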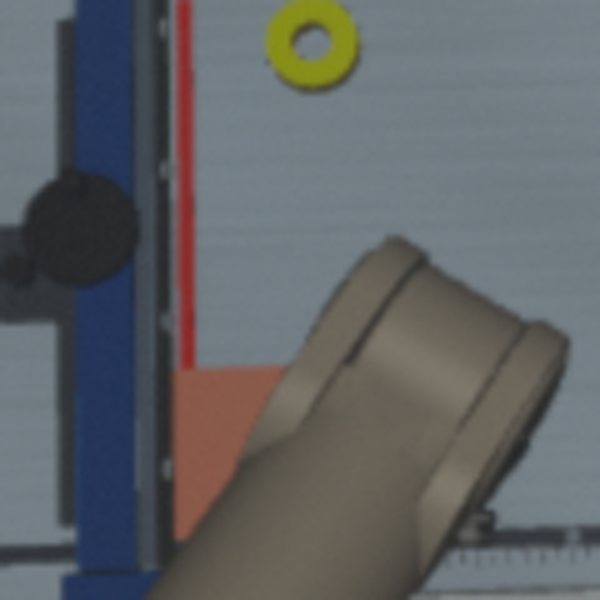

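View pics/scene8.png

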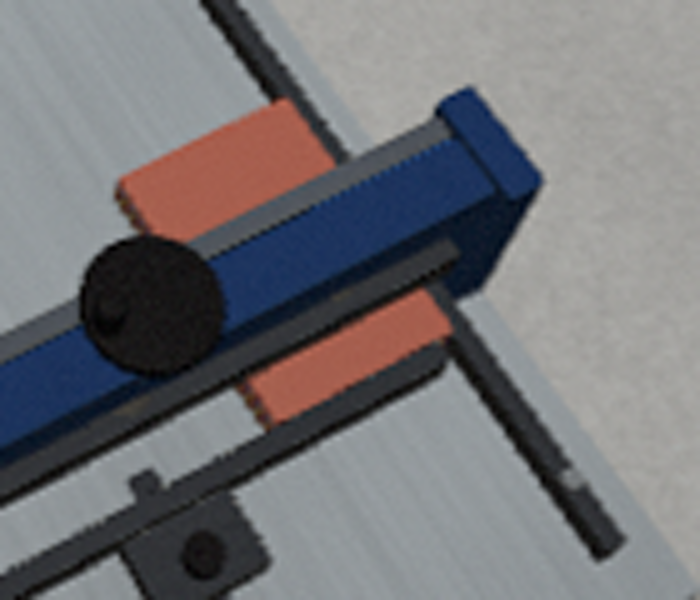

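Call:
arm_command(moves=[0, 0.03, -0.02, 0, 0, 0.04, -0.02, 0, 0, 0.04, 0, 0, 0, 0.04, 0, 0, 0, 0, 0, 0])

```text
t: 19.02
position: [0.5239, -0.2289, 0.165]
eef_rot: [3.14, 0.003, 0.058]
contact_force: [-0.7, 0.3, -0.6]
finger_gap: 0.0517
```

```bash
python3 - <<'E'
from h import *
st()
b=(130,250,200,320)
im=env.read_camera("top"); cv2.imwrite("pics/top9full.png",im[:,:,::-1])
cv2.imwrite("pics/top9.png",cv2.resize(im[b[0]:b[1],b[2]:b[3],::-1],None,fx=5,fy=5,interpolation=2))
im=env.read_camera("scene"); cv2.imwrite("pics/scene9full.png",im[:,:,::-1])
E
```

```text
t 19.02 w [ 0.5239 -0.2289  0.165 ] g [[-0.1196 -0.3386  0.165 ]] yaw_g -0.0073 rp [3.14e+00 3.00e-03] F [-0.7  0.3 -0.6] gap 0.0517
```

View pics/top9.png

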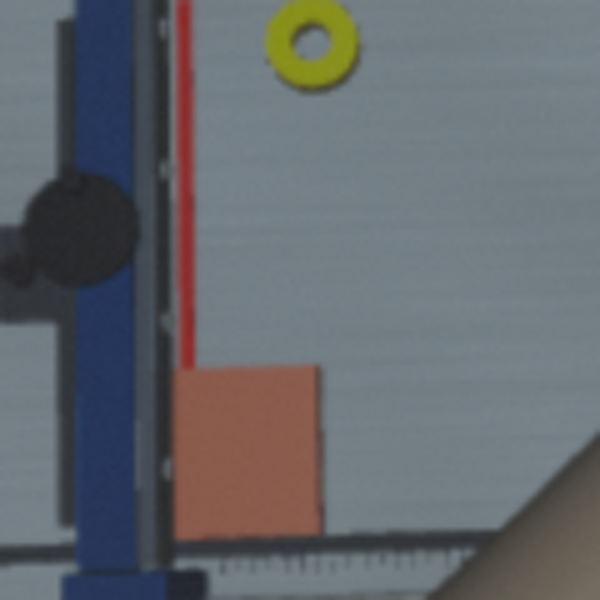

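```bash
python3 - <<'E'
from h import *
def edges(im,c0,c1,off,sc):
    hsv=cv2.cvtColor(im,cv2.COLOR_BGR2HSV); m=((hsv[...,0]<12)&(hsv[...,1]>70))
    # +x edge (upper) : row gradient midpoint of R-B channel
    d=im[...,2].astype(float)-im[...,0]; pts=[[],[]]
    for c in range(c0,c1):
        r=np.nonzero(m[:,c])[0]; 
        # largest run
        runs=np.split(r,np.nonzero(np.diff(r)>1)[0]+1); r=max(runs,key=len)
        hi=np.median(d[r,c]); lo=d[r[0]-3*sc,c]; 
        for k,(e,s) in enumerate(((r[0],1),(r[-1],-1))):
            lo=d[e-s*3*sc,c]; th=(hi+lo)/2
            rr=e-s*3*sc
            while s*(d[rr,c]-th)<0 if False else d[rr,c]<th: rr+=s
            f=(th-d[rr-s,c])/(d[rr,c]-d[rr-s,c]); pts[k].append((c,rr-s+s*f))
    for k in(0,1):
        uv=(np.array(pts[k])+.5)/sc-.5+off
        P=w2g(G,back("top",uv,.084))[:,:2]; f=np.polyfit(P[:,1],P[:,0],1)
        print("+x -x".split()[k],"x at mid",np.polyval(f,P[:,1].mean()).round(4),"slope",f[0].round(4),"resid",np.std(P[:,0]-np.polyval(f,P[:,1])).round(5))
print("now");edges(cv2.imread("pics/top9full.png"),243,262,np.array([0,0]),1)
print("lay-touch before");edges(cv2.imread("pics/top3.png"),350,365,np.array([155,95]),3)
im=cv2.imread("pics/top9full.png")
c=cv2.imread("pics/scene9full.png")[230:360,330:480]; cv2.imwrite("pics/s9.png",cv2.resize(c,None,fx=5,fy=4.6,interpolation=2))
E
```

```text
now
+x x at mid -0.0663 slope -0.0008 resid 0.00022
-x x at mid -0.1715 slope -0.004 resid 0.0002
lay-touch before
+x x at mid -0.0661 slope -0.0565 resid 0.00013
-x x at mid -0.1715 slope -0.0176 resid 5e-05
```

View pics/s9.png

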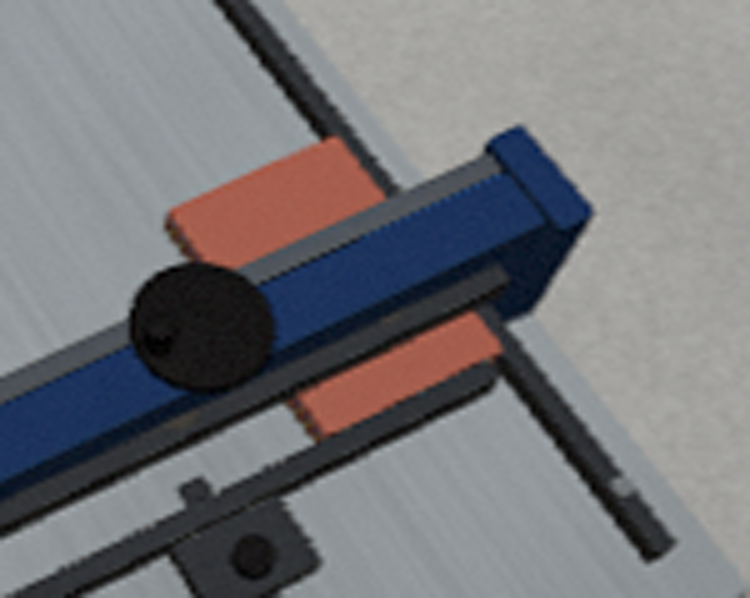

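```bash
python3 -c "
from workcell import env
print(env.hand_in(), env.get_obs()['t'])"
```

```text
the job is handed in; nothing more can be done
the job is handed in; nothing more can be done
```

I slid the card block against the side lay with both fingertips, then pushed it from behind, under the raised blade and clamp, until it stopped on the back gauge. I handed it in at about 19 s; no verdict was reported. The block on the bed measured 146 by 104 mm, which fits the given size. The other coral pieces (a smaller block and a sheet) were on the table.

**Lay:** The sideways push stopped at the lay with about 8 N. The last top picture puts the block's lay-side edge at the same place as when it was pressed against the lay (x = -171.5 mm in my frame, nominal -170).

**Gauge:** The feed push stopped with about 12 N at a finger position consistent with the gauge's given range. The scene picture shows no gap between block and gauge.

**Squareness:** The two long edges in the last top picture slope by -0.001 and -0.004 rad; the limit is 0.026.

**Bystanders and blade:** The tape roll shows no visible movement. The fingers never went near the scissors or pen cup, but I did not check those two in the last pictures. The grasp point stayed at least 85 mm in front of the blade.

**Disagreements:**
- The two cameras put the guillotine about 5 mm apart in both x and y. I used the mean and relied on contact for the final seating.
- The edge slopes from the earlier lay-touch picture (-0.057 and -0.018 rad) disagreed with the final ones. I put that down to having only a few columns unobscured by the arm.

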